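# Vent a watch pressure tester and set its bleed screw

## Robot

A 6-joint arm with a two-finger parallel gripper is mounted at the origin on the work surface. World frame = base frame: x ahead of the robot, y to its left, z up, the work surface at z = 0. Lengths are in mm, angles in rad, forces in N, time in s.
With the tool pointing down it reaches from about 350 to 975 mm from the base axis. Payload 7.1 kg.
Tool frame: the origin (TCP) lies on the centre line of the jaws, within the pads' length; the fingertips stand 17 mm ahead of it and the grasp point (between the pads) lies 2 mm behind it; z points along the fingers, y is the direction in which the jaws open and shut (so a half turn about z gives the same grasp; the last joint's range is limited). The gripper opens to 88 mm and grips with 3 to 60 N. Pads are 20 mm wide; open, the fingers measure 115 mm over their backs; the gripper's body (75 mm by 178 mm) begins 61 mm behind the grasp point.
Start: joints at [1.159, 0.423, 1.63, -0, 1.089, -0.019], TCP at [239.203, 577.397, 239.675] pointing down, gripper open.
Joint ranges: [-3, 3], [-0.9, 2.11], [0.09, 2.58], [-1.31, 4.45], [0.11, 2.69], [-2.54, 2.54]. Speed limits (rad/s): [2.39, 2.39, 3.01, 3.14, 3.14, 3.14].

## Interface

Orientations are given as a rotation vector (axis times angle).
In Python, from workcell import ctrl, imaging, workorder gives the robot as it stands. The module is installed in compiled form; this text tells all that it offers.
- The arm moves only by the shell command python3 -m crank 'ROWS' [OPENING]. ROWS is JSON, a list of rows, each an object with "travel": the shift along the tool's x, y, z as a fraction of full scale, a list of three; "turn": the turn about the tool's z as a fraction of full scale. In form: [{"travel": [dx, dy, dz], "turn": turn}, ...]. A call has 1 to 20 rows; each row shifts and turns the pose as measured when the row begins, along the tool's axes as they then stand; what a row does not reach is not made up. Full scale, the value 1, is 5 cm for a shift and 0.1 rad for a turn. A row lasts 1/10 s, in which the tool goes at most 50 mm and 8.59 degrees, less where a joint would pass 70% of its speed; a pose out of reach is approached as far as the arm can. A call with a number of a shift or a turn outside -1 to 1 is refused whole. A call with a gripper value outside its range is refused whole. OPENING is the gripper command: -1 is shut, 1 is fully open, values between are in proportion, set as the call begins (- or left out, the last holds). The fingers move at their own pace and stop on an object; the grip force is fixed at half the most. Time passes only in rows, so rows that do not move let the fingers close. It gives the time, the measured TCP pose, the force and the opening at its end, in the units of the state.
- ctrl.get_obs(): the state, without advancing time (a new reading comes with each control period).
- imaging.get_image(name): name is "side" or "top" or "wrist"; returns the picture (400x640x3 uint8, blue, green, red); there is no depth.
- imaging.camera_info(name): a dict with "camera_matrix" (3x3 intrinsics, pixels), "k1" (the pictures are not rectified: a ray, as slopes to the right and down, at radius r is drawn at 1 + k1 r^2 times it, then the intrinsics apply), "rvec" (rotation vector, rad) and "tvec" (3), from world to camera coordinates, as OpenCV has them. Camera axes: x right, y down, z forward; pixel columns grow to the right and rows downward; lengths in mm; the calibration is good to about 2 mm. A picture is of the moment at which its call begins: read the wrist's pose just before it. camera_info takes no time and is no camera call; for the wrist camera it gives the pose at the moment of the call.
- workorder.close_job(): hands the job in, once; it reports no verdict.
The state is a dict: "t": time; "qpos": joint angles; "qvel": joint speeds; "joint_torque": joint torques, N m; "ee_pos": TCP position; "orientation": TCP orientation; "ft_force": force on the tool from outside, world axes, zero at the start; "moment": the same for the moment, N m; "width": finger opening in mm.
Only numpy, scipy, OpenCV 4.12 (cv2) and the standard library are available. Lean on these libraries where they do the work, as an engineer would, in place of code of your own. Each camera call takes 0.05 s, during which the arm holds its last target.

## Task

On the watch pressure tester, clear the vent valve: pull its round slide knob fully out and push it fully home again. Then turn the winged bleed screw clockwise until it seats, back it off a quarter turn, and finish with the gripper still gripping the screw there; do not let go. Leave the loose things on the bench where they are.

Things in the scene. Friction and masses are not known exactly. Their poses are not given: they have to be found in the camera images.
- tester: the tester: dark steel plate 190 x 340 x 14 mm fixed on the bench, with a round clear chamber topped by a gauge (84 mm across, 104 mm tall, centred 52 mm to +x of the origin) and two aluminium valve blocks, left and right; which is which varies. Origin on the bench, 15 mm to -x of the plate's centre; its -x side faces the robot, turned up to 0.4 rad
- vent_knob_grip (a point): centre of the vent valve's slide knob: black disc 30 mm in diameter, 16 mm thick, on a level 10 mm rod, 50 mm above the bench. Its x axis is level, along the rod; the knob pulls out to its -x (towards the robot). Its block (50 x 46 mm, 70 mm tall, spring plunger on top to 83 mm) begins 36 mm behind this point when home. Pinch the disc from above, closing along its y
- vent_knob (a joint): how far the slide knob is pulled out, in m: 0 = fully home (start), 0.030 = fully out. An over-centre spring detent holds it at both ends; it resists with up to about 6 N and snaps over beyond mid-travel
- bleed_screw_grip (a point): grip point of the bleed screw, on its upright axis, 88 mm above the bench. Brass thumbscrew with a wing: an upright flat bar 44 mm long, 10 mm thick, 30 mm tall (16 mm below to 14 mm above this point), on an aluminium block 46 x 46 mm, 54 mm tall, with a 24 mm collar to 60 mm. Its x axis runs along the wing, y through its thickness, z up; turns with it. Pinch from above, closing along y
- bleed_screw (a joint): angle of the bleed screw in rad: 0 = seated (hard stop), growing as it is opened, anticlockwise seen from above, up to 3.6. It turns in place (its height does not change), starts 0.7 to 2.7 open, turns stiffly (0.06 N m) and stays where it is left. A quarter turn back from the seat is 1.57
- jar_mid (a point): small glass jar with a brass screw cap, 32 mm across, 42 mm tall, standing on the tester's plate between the two valves; bystander; point at half height
- watch_case: steel watch case, 40 mm across, 11 mm thick, lying on the tester's plate near its front edge; bystander; origin at the centre of its underside
- tweezers: steel tweezers, 115 mm long, 6 mm high, lying on the right; bystander; origin at mid-length on the underside
- driver: screwdriver 150 mm long with an orange handle, lying on the left; bystander; origin near mid-length
- parts_tray: shallow aluminium parts tray 100 x 130 x 20 mm on the left; bystander; origin at the centre of its underside
- cleaner_bottle: amber bottle 44 mm across, 85 mm tall, on the right; bystander; origin at the centre of its underside
- loupe: black eye loupe, a cone 38 mm across and 28 mm tall, on the right; bystander; origin at the centre of its underside

How it is judged:
By the outcome, as a careful person would: the job done as asked, in the order asked, and still so for the second after the job is handed in, while the arm keeps its last pose, push and grip.
It also fails if it takes over 70 s, if anything falls off the work surface, if the arm or the gripper's body presses on something with over 40 N, if the wrist force passes 120 N, or if a joint passes its speed limit or range.

## Working session

There is one attempt and no reset: what is moved stays moved. The work goes in short steps, Python scripts to look and compute and a shell command to move; the robot and the scene stay as the last step left them, time stands still between calls to the robot, and variables do not carry over. Pictures are saved under pics/ and viewed, and the job is handed in when it is done.

```bash
mkdir -p pics
python3 - <<'E'
from workcell import ctrl, imaging
import cv2
print(ctrl.get_obs())
for n in ("side","top","wrist"):
    cv2.imwrite(f"pics/{n}0.png",imaging.get_image(n)); print(n,imaging.camera_info(n))
E
```

```text
{'t': 0.0, 'qpos': array([ 1.15902447e+00,  4.23851054e-01,  1.63071369e+00, -6.41362314e-07,
        1.08858463e+00, -1.90023500e-02]), 'qvel': array([ 0.00084385,  0.0001924 ,  0.00069231,  0.00142296,  0.00048961,
       -0.0001545 ]), 'joint_torque': array([-9.83633581e-04, -5.44645035e+01, -2.73679411e+01,  6.44154917e-02,
        2.26935104e-02, -9.66460311e-05]), 'ee_pos': array([238.97794466, 576.9188158 , 238.88599238]), 'orientation': array([-6.12937364e-01, -3.08087968e+00,  2.38873111e-03]), 'ft_force': array([-0.5291508 , -0.10070528, -0.34231333]), 'moment': array([ 0.09975246,  0.00173337, -0.03170213]), 'width': 87.51779450587084}
side {'camera_matrix': array([[453.76204232,   0.        , 322.85915358],
       [  0.        , 453.76204232, 203.32604774],
       [  0.        ,   0.        ,   1.        ]]), 'k1': -0.08039308487743826, 'rvec': array([ 2.1557865 , -0.34351784,  0.18409694]), 'tvec': array([-468.3368312 ,  150.49288352, 1130.11112152])}
top {'camera_matrix': array([[467.82545926,   0.        , 316.00451036],
       [  0.        , 467.82545926, 197.12159569],
       [  0.        ,   0.        ,   1.        ]]), 'k1': 0.03380630173712936, 'rvec': array([ 2.11510642, -2.16271901,  0.11844645]), 'tvec': array([  55.60356013,  493.46858205, 1187.94728965])}
wrist {'camera_matrix': array([[353.59833617,   0.        , 316.04167688],
       [  0.        , 353.59833617, 202.56881033],
       [  0.        ,   0.        ,   1.        ]]), 'k1': -0.018592897738065783, 'rvec': array([-2.40892914, -1.60828692, -0.22797711]), 'tvec': array([-624.04277071,  -33.6756628 ,  391.89180263])}
```

View pics/side0.png

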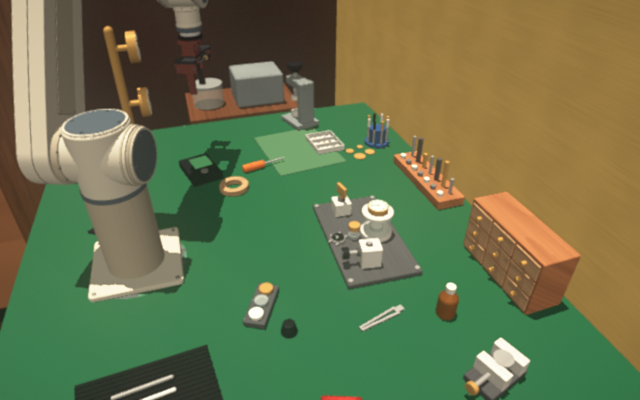

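View pics/top0.png

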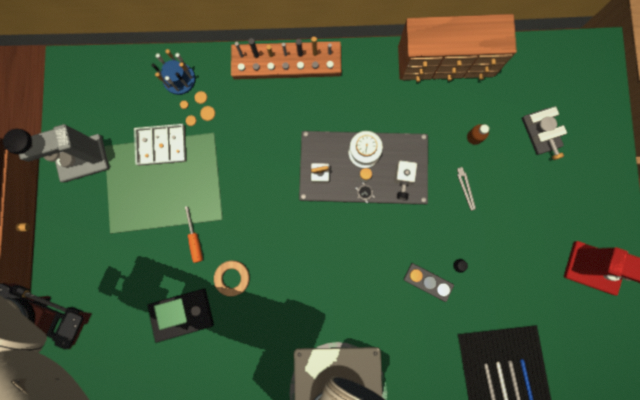

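View pics/wrist0.png

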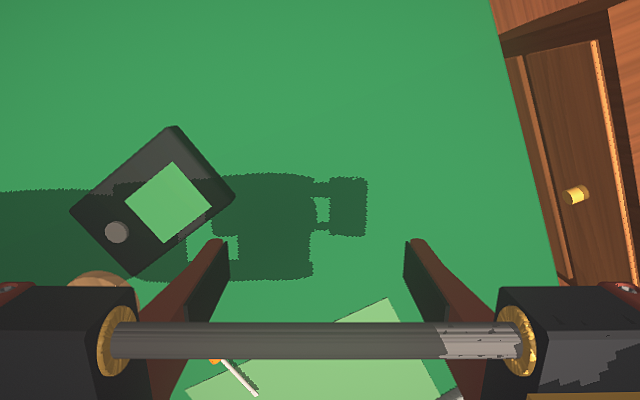

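The top view shows the tester at about (302..428, 132..203), with the bleed screw on the left (320,170) and the vent knob on the right (403,193). The jar sits between them at (366,174) and the watch case at (365,192). I'll zoom in next.

```bash
cat > h.py <<'E'
import numpy as np, cv2
from workcell import ctrl, imaging
def ray(info,uv):
    K=np.array(info["camera_matrix"]);k=info["k1"]
    d=np.array([[(uv[0]-K[0,2])/K[0,0],(uv[1]-K[1,2])/K[1,1]]])[0]
    x=d.copy()
    for _ in range(30): x=d/(1+k*(x@x))
    R=cv2.Rodrigues(np.array(info["rvec"]))[0]; t=np.array(info["tvec"]).ravel()
    return -R.T@t, R.T@np.array([x[0],x[1],1.])
def plane(info,uv,z):
    c,v=ray(info,uv); return c+v*(z-c[2])/v[2]
def proj(info,P):
    R=cv2.Rodrigues(np.array(info["rvec"]))[0]; p=R@np.array(P,float)+np.array(info["tvec"]).ravel()
    x=p[:2]/p[2]; x=x*(1+info["k1"]*(x@x)); K=np.array(info["camera_matrix"])
    return x*[K[0,0],K[1,1]]+K[:2,2]
def tri(i1,u1,i2,u2):
    c1,v1=ray(i1,u1);c2,v2=ray(i2,u2)
    A=np.stack([v1,-v2],1);s=np.linalg.lstsq(A,c2-c1,rcond=None)[0]
    a,b=c1+s[0]*v1,c2+s[1]*v2
    return (a+b)/2,np.linalg.norm(a-b)
E
python3 - <<'E'
import cv2
from h import *
a=cv2.imread("pics/top0.png")[125:210,295:435]; cv2.imwrite("pics/topz.png",cv2.resize(a,None,fx=5.5,fy=5.5,interpolation=cv2.INTER_CUBIC))
a=cv2.imread("pics/side0.png")[175:285,305:425]; cv2.imwrite("pics/sidez.png",cv2.resize(a,None,fx=5.4,fy=5.4,interpolation=cv2.INTER_CUBIC))
E
```

```text
(no output)
```

View pics/topz.png

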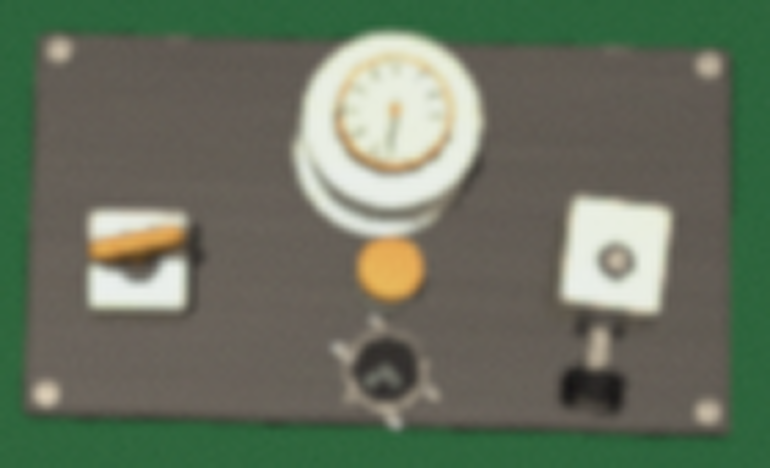

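View pics/sidez.png

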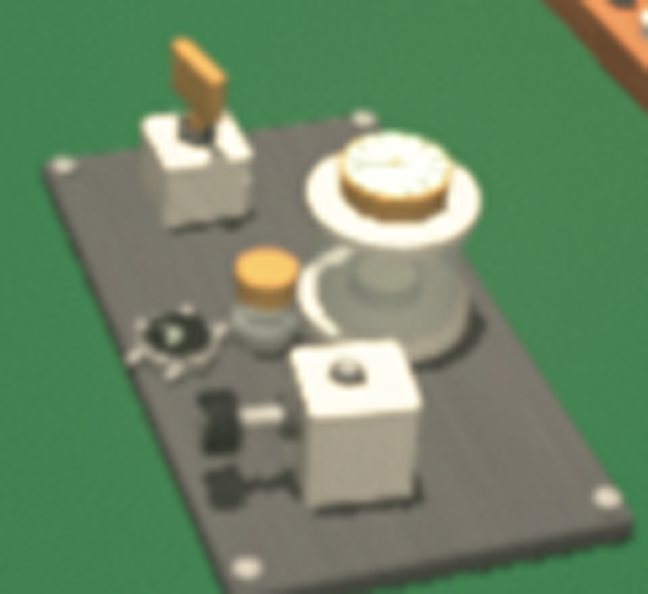

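Run:
```python
from h import *
T=imaging.camera_info("top");S=imaging.camera_info("side")
t=lambda x,y:(295+(x+.5)/5.5-.5,125+(y+.5)/5.5-.5)
s=lambda x,y:(305+(x+.5)/5.4-.5,175+(y+.5)/5.4-.5)
np.set_printoptions(precision=1,suppress=True)
c=[plane(T,t(*p),14) for p in [(38,36),(732,52),(728,436),(26,412)]]
for p in c: print(p)
m=np.mean(c,0)
ax=(c[0]+c[1]-c[2]-c[3]); yaw=np.arctan2(ax[1],ax[0]); ay=c[0]+c[3]-c[1]-c[2]; yaw2=np.arctan2(-ay[0],ay[1])
print("centre",m,yaw,yaw2,np.linalg.norm(ax)/2,np.linalg.norm(ay)/2)
print("vent blk plunger",plane(T,t(617,260),83), plane(T,t(615,255),70), tri(T,t(617,260),S,s(349,368)))
print("knob topview", plane(T,t(592,388),60), tri(T,t(593,385),S,s(220,422)))
e1,e2=plane(T,t(91,247),102),plane(T,t(187,236),102)
print("wing",e1,e2,(e1+e2)/2,np.degrees(np.arctan2(*(e1-e2)[1::-1])))
print("screwblk",plane(T,t(139,259),54), "jar",plane(T,t(391,268),56),"watch",plane(T,t(385,370),25),"gauge",plane(T,t(396,107),104))
```

```text
[678.7  80.7  14. ]
[ 660.8 -257.9   14. ]
[ 472.4 -246.3   14. ]
[492.1  89.6  14. ]
centre [576.  -83.5  14. ] -0.05453353272322895 -0.0555097234005099 187.7900639483079 337.7476973744874
vent blk plunger [ 546.4 -185.7   83. ] [ 551.2 -187.1   70. ] (array([ 547.9, -187.1,   74.8]), np.float64(0.014270182568046031))
knob topview [ 490.9 -175.4   60. ] (array([ 492.6, -177.2,   50.4]), np.float64(2.0753421011411586))
wing [554.9  53.7 102. ] [558.8  10.2 102. ] [556.9  31.9 102. ] 95.17243349760098
screwblk [558.1  32.8  54. ] jar [550.4 -85.1  56. ] watch [506.7 -83.2  25. ] gauge [615.4 -85.8 104. ]
```

```bash
python3 -m crank '[{"travel":[0,0,0],"turn":-1},{"travel":[0,0,0],"turn":-1},{"travel":[0,0,0],"turn":-0.5},{"travel":[-0.38,-0.89,0],"turn":0},{"travel":[-0.38,-0.89,0],"turn":0},{"travel":[-0.38,-0.89,0],"turn":0},{"travel":[-0.38,-0.89,0],"turn":0},{"travel":[-0.38,-0.89,0],"turn":0},{"travel":[-0.38,-0.89,0],"turn":0},{"travel":[-0.38,-0.89,0],"turn":0},{"travel":[-0.38,-0.89,0],"turn":0},{"travel":[-0.38,-0.89,0],"turn":0},{"travel":[-0.38,-0.89,0],"turn":0},{"travel":[-0.38,-0.89,0],"turn":0},{"travel":[-0.38,-0.89,0],"turn":0},{"travel":[-0.38,-0.89,0],"turn":0},{"travel":[-0.38,-0.89,0],"turn":0},{"travel":[-0.38,-0.89,0],"turn":0},{"travel":[-0.38,-0.89,0],"turn":0}]'
python3 - <<'E'
from h import *
o=ctrl.get_obs();print(o["t"],o["ee_pos"],o["qpos"])
R=cv2.Rodrigues(o["orientation"])[0];print(R.round(3))
I=imaging.camera_info("wrist");cv2.imwrite("pics/w1.png",imaging.get_image("wrist"))
Rw=cv2.Rodrigues(I["rvec"])[0];print(-Rw.T@I["tvec"],Rw)
np.savez("w1.npz",**I)
E
```

```text
t: 2.05
ee_pos: [451.1, -189.3, 238.5]
orientation: [0.192, 3.132, -0.001]
ft_force: [1.0, 1.2, -0.0]
width: 88.1
2.05 [ 451.05794041 -189.30890446  238.51361746] [-4.22010855e-01  2.23143742e-01  1.92715901e+00  6.18657118e-04
  9.87458041e-01 -1.87070036e+00]
[[-0.993  0.122  0.004]
 [ 0.122  0.993 -0.001]
 [-0.004 -0.001 -1.   ]]
[ 374.2860374  -180.00566262  384.04223856] [[ 1.22954189e-01  9.92412214e-01 -5.14000248e-04]
 [ 9.51767857e-01 -1.17771849e-01  2.83315615e-01]
 [ 2.81105342e-01 -3.53240507e-02 -9.59026589e-01]]
```

View pics/w1.png

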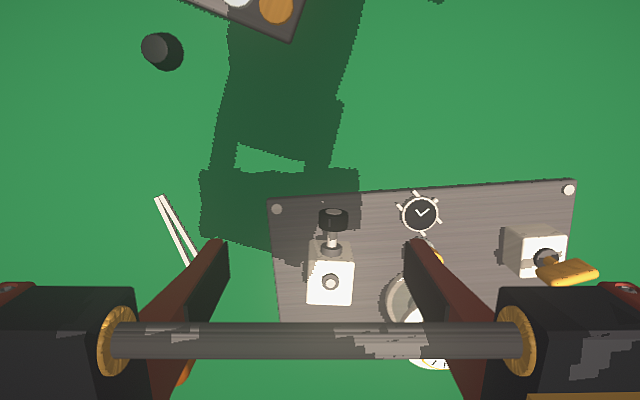

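Run:
```python
import cv2
a=cv2.imread("pics/w1.png")
cv2.imwrite("pics/w1k.png",cv2.resize(a[195:315,290:370],None,fx=5,fy=5,interpolation=cv2.INTER_CUBIC))
cv2.imwrite("pics/w1s.png",cv2.resize(a[215:295,490:610],None,fx=6,fy=6,interpolation=cv2.INTER_CUBIC))
```

```text
(no output)
```

View pics/w1k.png

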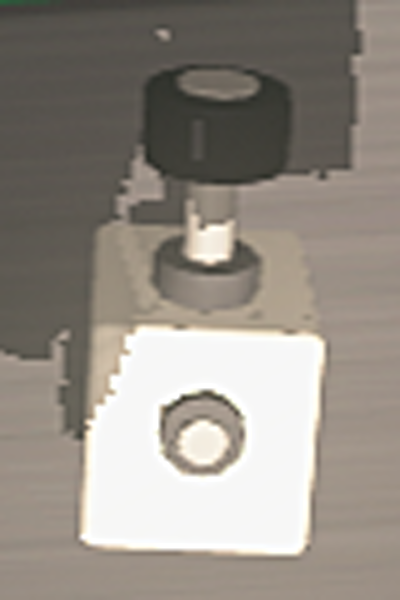

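View pics/w1s.png

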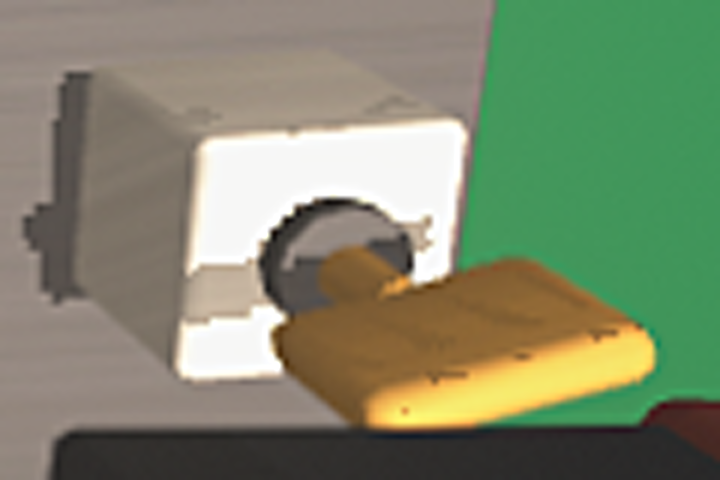

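Run:
```python
from h import *
np.set_printoptions(precision=1,suppress=True)
W=dict(np.load("w1.npz"))
k=lambda x,y:(290+(x+.5)/5-.5,195+(y+.5)/5-.5)
s=lambda x,y:(490+(x+.5)/6-.5,215+(y+.5)/6-.5)
c=[plane(W,k(*p),70) for p in [(110,325),(325,340),(303,552),(82,545)]]
for p in c: print(p)
m=np.mean(c,0);ax=(c[2]+c[3]-c[0]-c[1]);ay=c[0]+c[3]-c[1]-c[2]
print(m,np.arctan2(ax[1],ax[0]),np.arctan2(-ay[0],ay[1]),np.linalg.norm(ax)/2,np.linalg.norm(ay)/2)
yaw=(np.arctan2(ax[1],ax[0])+np.arctan2(-ay[0],ay[1]))/2
u=np.array([np.cos(yaw),np.sin(yaw),0])
for L in (50,46): print("pred knob",m-u*(36+L/2))
print("knob sil",plane(W,k(146,125),50),plane(W,k(287,130),50),plane(W,k(217,125),55))
print("plunger",plane(W,k(203,442),83))
print("rod",plane(W,k(212,200),50),plane(W,k(210,255),50))
e=[plane(W,s(*p),102) for p in [(365,425),(655,365),(640,330),(370,405)]]
print("wing top",e)
c=[plane(W,s(*p),54) for p in [(197,140),(468,122),(450,368),(178,380)]]
print("scr block",c[:2],np.mean(c,0))
```

```text
[ 523.2 -203.    70. ]
[ 531.6 -161.7   70. ]
[ 578.1 -170.5   70. ]
[ 571.  -214.8   70. ]
[ 551.  -187.5   70. ] -0.21467860370784989 2.962629787547569 48.288441543120804 43.45446364345123
pred knob [ 539.1 -247.3   70. ]
pred knob [ 539.4 -245.4   70. ]
knob sil [ 490.1 -191.8   50. ] [ 494.7 -163.9   50. ] [ 490.1 -177.7   55. ]
plunger [ 543.5 -187.5   83. ]
rod [ 507.7 -180.4   50. ] [ 519.7 -182.2   50. ]
wing top [array([560.3,   9.9, 102. ]), array([555.8,  53.1, 102. ]), array([549.6,  50.2, 102. ]), array([557. ,  10.4, 102. ])]
scr block [array([533.5,  10. ,  54. ]), array([536. ,  55.8,  54. ])] [557.7  32.7  54. ]
```

```bash
python3 -m crank '[{"travel":[0,0,0],"turn":0.6},{"travel":[-0.38,0.2,0.4],"turn":0},{"travel":[-0.38,0.19,0.4],"turn":0},{"travel":[0,0,0.5],"turn":0},{"travel":[0,0,0.5],"turn":0},{"travel":[0,0,0],"turn":0}]' 0.2
python3 - <<'E'
from h import *
o=ctrl.get_obs();R=cv2.Rodrigues(o["orientation"])[0];print(R.round(3))
print(R.T@(np.array([491.5,-177,48])-o["ee_pos"])/50, o["width"])
E
```

```text
t: 2.7
ee_pos: [498.0, -188.7, 146.5]
orientation: [0.305, 3.117, -0.009]
ft_force: [-0.6, -1.1, -0.2]
width: 52.9
[[-0.981  0.194  0.009]
 [ 0.194  0.981 -0.007]
 [-0.01  -0.005 -1.   ]]
[0.1935686  0.21467709 1.9680352 ] 52.943651958246186
```

```bash
python3 -m crank '[{"travel":[0.19,0.21,0.3],"turn":-0.1},{"travel":[0,0,0.3],"turn":0},{"travel":[0,0,0],"turn":0}]'
python3 - <<'E'
from h import *
o=ctrl.get_obs();R=cv2.Rodrigues(o["orientation"])[0];print(R.round(3))
print(R.T@(np.array([491.5,-177,48])-o["ee_pos"])/50, o["width"])
cv2.imwrite("pics/w2.png",imaging.get_image("wrist"))
E
```

```text
t: 3.0
ee_pos: [491.5, -176.7, 117.5]
orientation: [0.289, 3.118, -0.01]
ft_force: [0.3, 0.1, 0.1]
width: 52.5
[[-0.983  0.184  0.01 ]
 [ 0.184  0.983 -0.007]
 [-0.011 -0.005 -1.   ]]
[1.53151873e-02 1.12931008e-03 1.39087966e+00] 52.47956538443733
```

View pics/w2.png

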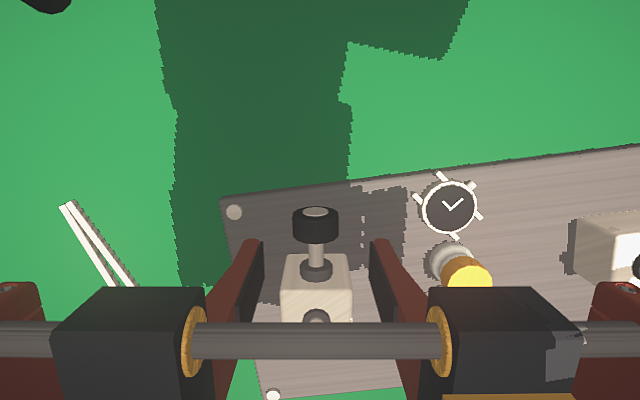

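The knob at (316,224) is centred between the fingers and the rod is aligned with the tool. Next I descend and close.

```bash
python3 -m crank '[{"travel":[0.01,0,0.4],"turn":0},{"travel":[0,0,0.4],"turn":0},{"travel":[0,0,0.4],"turn":0},{"travel":[0,0,0.2],"turn":0},{"travel":[0,0,0],"turn":0},{"travel":[0,0,0],"turn":0}]'
python3 - <<'E'
from h import *
o=ctrl.get_obs();R=cv2.Rodrigues(o["orientation"])[0]
print(R.T@(np.array([491.5,-177,48])-o["ee_pos"])/50, o["width"])
cv2.imwrite("pics/w3.png",imaging.get_image("wrist"))
E
```

```text
t: 3.65
ee_pos: [498.3, -180.1, 54.9]
orientation: [0.29, 3.104, -0.015]
ft_force: [-0.3, 0.4, -0.2]
width: 52.5
[0.14920155 0.03734672 0.13453514] 52.47745726089166
```

View pics/w3.png

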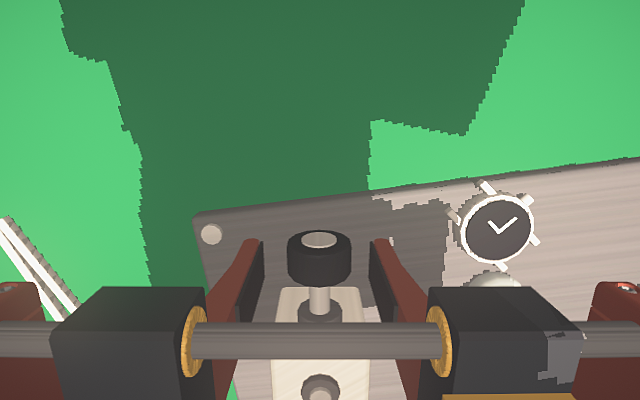

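```bash
python3 -m crank '[{"travel":[0.15,0.03,0.13],"turn":0},{"travel":[0,0,0],"turn":0}]'
python3 - <<'E'
from h import *
o=ctrl.get_obs();R=cv2.Rodrigues(o["orientation"])[0];print(R.round(3))
print(R.T@(np.array([491.5,-177,48])-o["ee_pos"])/50, o["width"])
E
python3 -m crank '[{"travel":[0,0,0],"turn":0},{"travel":[0,0,0],"turn":0},{"travel":[0,0,0],"turn":0},{"travel":[0,0,0],"turn":0},{"travel":[0,0,0],"turn":0},{"travel":[0,0,0],"turn":0}]' -1
```

```text
t: 3.9
ee_pos: [491.8, -177.5, 49.5]
orientation: [0.289, 3.102, -0.016]
ft_force: [0.5, 0.2, -0.5]
width: 52.6
[[-0.982  0.185  0.025]
 [ 0.185  0.983 -0.013]
 [-0.027 -0.008 -1.   ]]
[0.0082358  0.00940065 0.02992729] 52.5586786807484
t: 4.5
ee_pos: [491.9, -177.7, 50.2]
orientation: [0.289, 3.101, -0.017]
ft_force: [-1.6, -1.2, 0.4]
width: 29.4
```

```bash
python3 -m crank '[{"travel":[0.15,0,0],"turn":0},{"travel":[0.15,0,0],"turn":0}]'
python3 -m crank '[{"travel":[0.15,0,0],"turn":0},{"travel":[0,0,0],"turn":0}]'
python3 - <<'E'
from h import *
o=ctrl.get_obs();R=cv2.Rodrigues(o["orientation"])[0];print(R.round(3))
print(R.T@(o["ee_pos"]-np.array([491.9,-177.7,50.2])))
cv2.imwrite("pics/w4.png",imaging.get_image("wrist"))
E
```

```text
t: 4.7
ee_pos: [483.2, -176.2, 50.3]
orientation: [0.288, 3.088, -0.02]
ft_force: [3.6, 1.5, -4.1]
width: 29.1
t: 4.9
ee_pos: [476.5, -175.0, 50.2]
orientation: [0.288, 3.086, -0.021]
ft_force: [-3.2, -1.0, 0.2]
width: 29.4
[[-0.982  0.185  0.041]
 [ 0.185  0.983 -0.018]
 [-0.043 -0.01  -0.999]]
[15.61515278 -0.18947326 -0.69237171]
```

View pics/w4.png

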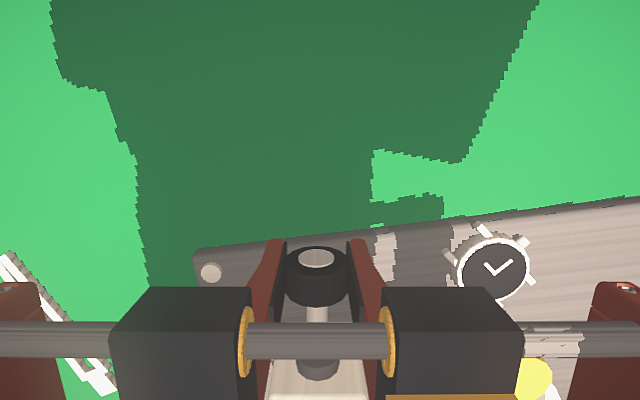

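```bash
python3 -m crank '[{"travel":[0.15,0,0],"turn":0},{"travel":[0.15,0,0],"turn":0}]'
python3 -m crank '[{"travel":[0.15,0,0],"turn":0}]';python3 -m crank '[{"travel":[0.1,0,0],"turn":0}]'
python3 - <<'E'
from h import *
o=ctrl.get_obs();R=cv2.Rodrigues(o["orientation"])[0];print(R.round(3))
print(R.T@(o["ee_pos"]-np.array([491.9,-177.7,50.2])))
cv2.imwrite("pics/w5.png",imaging.get_image("wrist"))
E
```

```text
t: 5.15
ee_pos: [463.5, -172.7, 50.2]
orientation: [0.288, 3.082, -0.022]
ft_force: [1.1, -1.0, 5.4]
width: 29.0
t: 5.25
ee_pos: [461.0, -172.5, 50.9]
orientation: [0.289, 3.07, -0.026]
ft_force: [27.2, 7.5, -9.8]
width: 29.6
t: 5.35
ee_pos: [460.4, -172.3, 51.4]
orientation: [0.289, 3.06, -0.028]
ft_force: [18.0, 4.8, -10.1]
width: 29.3
[[-0.98   0.188  0.066]
 [ 0.186  0.982 -0.024]
 [-0.069 -0.012 -0.998]]
[31.76949579 -0.57361056 -3.42398728]
```

View pics/w5.png

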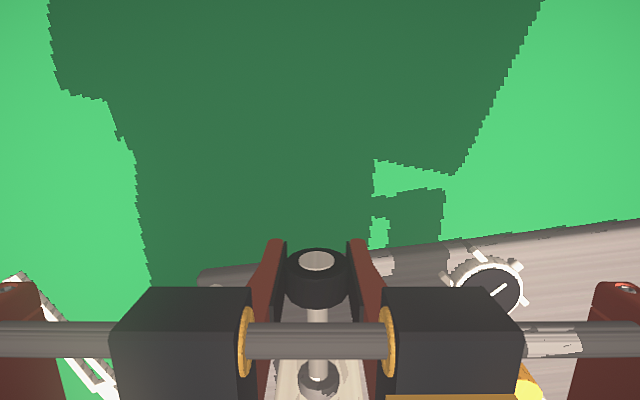

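Pulling met the hard stop at 31 mm travel with 27 N, so the knob is fully out. I'll push it home now.

```bash
python3 -m crank '[{"travel":[-0.15,0,0.01],"turn":0},{"travel":[-0.15,0,0.01],"turn":0},{"travel":[-0.15,0,0.01],"turn":0}]'
python3 -m crank '[{"travel":[-0.12,0,0.01],"turn":0}]'; python3 -m crank '[{"travel":[-0.1,0,0.01],"turn":0}]'
python3 - <<'E'
from h import *
o=ctrl.get_obs();R=cv2.Rodrigues(o["orientation"])[0];print(R.round(3))
print(R.T@(o["ee_pos"]-np.array([491.9,-177.7,50.2])))
E
```

```text
t: 5.7
ee_pos: [474.7, -174.6, 51.4]
orientation: [0.288, 3.074, -0.025]
ft_force: [-3.1, 0.6, 8.4]
width: 29.7
t: 5.8
ee_pos: [479.5, -175.5, 51.4]
orientation: [0.289, 3.076, -0.024]
ft_force: [-3.6, 1.1, 7.7]
width: 29.4
t: 5.9
ee_pos: [483.7, -176.2, 51.4]
orientation: [0.289, 3.077, -0.024]
ft_force: [-1.5, 1.3, 6.8]
width: 29.2
[[-0.981  0.187  0.049]
 [ 0.186  0.982 -0.02 ]
 [-0.052 -0.01  -0.999]]
[ 8.29463574 -0.10230279 -1.63216067]
```

```bash
python3 -m crank '[{"travel":[-0.1,0,0.01],"turn":0}]'; python3 -m crank '[{"travel":[-0.15,0,0.01],"turn":0}]'; python3 -m crank '[{"travel":[-0.15,0,0.01],"turn":0}]'
python3 - <<'E'
from h import *
o=ctrl.get_obs();R=cv2.Rodrigues(o["orientation"])[0];print(R.round(3))
print(R.T@(o["ee_pos"]-np.array([491.9,-177.7,50.2])))
E
```

```text
t: 6.0
ee_pos: [488.0, -177.0, 51.4]
orientation: [0.29, 3.078, -0.023]
ft_force: [-2.0, 1.2, 5.3]
width: 29.2
t: 6.1
ee_pos: [490.6, -177.3, 51.1]
orientation: [0.29, 3.088, -0.021]
ft_force: [-27.2, -3.3, 29.8]
width: 29.7
t: 6.2
ee_pos: [491.0, -177.4, 50.4]
orientation: [0.289, 3.102, -0.017]
ft_force: [-23.6, -4.6, 17.9]
width: 29.5
[[-0.982  0.185  0.025]
 [ 0.185  0.983 -0.014]
 [-0.027 -0.009 -1.   ]]
[ 0.91175202  0.14571466 -0.22418804]
```

Force rose to 27 N at the start position, so the knob is home. Next I release, lift and check.

```bash
python3 -m crank '[{"travel":[0,0,0],"turn":0},{"travel":[0,0,0],"turn":0},{"travel":[0,0,0],"turn":0},{"travel":[0,0,0],"turn":0}]' 0.2
python3 -m crank '[{"travel":[0,0,-0.3],"turn":0},{"travel":[0,0,-0.4],"turn":0},{"travel":[0,0,-0.5],"turn":0},{"travel":[0,0,-0.6],"turn":0},{"travel":[0,0,-0.6],"turn":0},{"travel":[0,0,-0.6],"turn":0},{"travel":[0,0,-0.5],"turn":0},{"travel":[0,0,0],"turn":0}]'
python3 - <<'E'
from h import *
o=ctrl.get_obs();R=cv2.Rodrigues(o["orientation"])[0];print(R.round(3),o["qpos"])
np.savez("w6.npz",**imaging.camera_info("wrist"))
cv2.imwrite("pics/w6.png",imaging.get_image("wrist"))
E
```

```text
t: 6.6
ee_pos: [487.4, -176.7, 49.6]
orientation: [0.291, 3.106, -0.015]
ft_force: [-0.0, -0.8, -0.2]
width: 52.5
t: 7.4
ee_pos: [484.2, -173.9, 237.6]
orientation: [0.289, 3.103, -0.016]
ft_force: [0.3, -0.1, -0.7]
width: 52.5
[[-0.982  0.185  0.024]
 [ 0.185  0.983 -0.013]
 [-0.026 -0.008 -1.   ]] [-0.36613298  0.25228471  1.89009502 -0.00389601  0.97223062 -1.74877182]
```

View pics/w6.png

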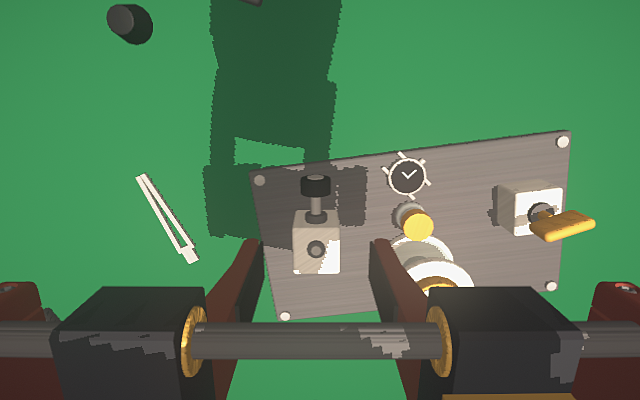

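Run:
```python
from h import *
W=dict(np.load("w6.npz")); W1=dict(np.load("w1.npz"))
a=cv2.imread("pics/w6.png")
cv2.imwrite("pics/w6k.png",cv2.resize(a[165:285,275:355],None,fx=5,fy=5,interpolation=cv2.INTER_CUBIC))
# dark-mask centroid for the knob in both pictures
for n,I,(x0,y0,x1,y1) in (("w1",W1,(312,203,352,236)),("w6",W,(296,170,337,202))):
    im=cv2.imread(f"pics/{n}.png")[y0:y1,x0:x1]; m=(im.max(2)<62).astype(np.uint8)
    k,l,s,c=cv2.connectedComponentsWithStats(m); i=1+s[1:,4].argmax(); b=s[i]
    print(n,b,[plane(I,(x0+b[0]+b[2]/2-.5,y0+b[1]+f*b[3]-.5),50).round(1) for f in (0,1)])
```

```text
w1 [  7   5  29  23 262] [array([ 479.3, -176.3,   50. ]), array([ 503.5, -178.9,   50. ])]
w6 [  5   5  29  22 527] [array([ 480.9, -176.1,   50. ]), array([ 502.5, -180.2,   50. ])]
```

View pics/w6k.png

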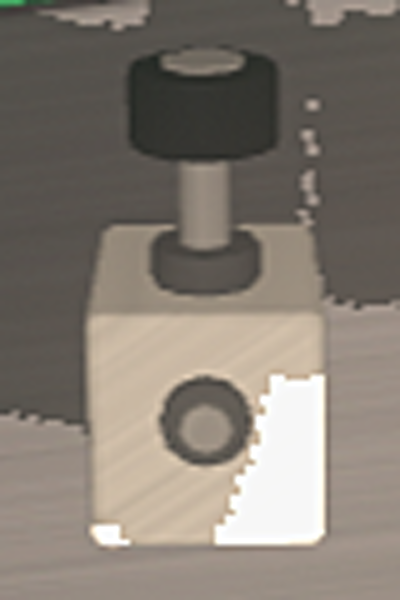

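The knob is back home: its centre measures (491.7, -178), the same as at the start. Now the screw.

```bash
python3 -m crank '[{"travel":[-0.11,0.72,0],"turn":0},{"travel":[-0.11,0.72,0],"turn":0},{"travel":[-0.11,0.72,0],"turn":0},{"travel":[-0.11,0.72,0],"turn":0},{"travel":[-0.11,0.72,0],"turn":0},{"travel":[-0.11,0.72,0],"turn":0},{"travel":[0,0,0],"turn":1},{"travel":[0,0,0],"turn":1},{"travel":[0,0,0],"turn":1},{"travel":[0,0,0],"turn":1},{"travel":[0,0,0],"turn":1},{"travel":[0,0,0],"turn":1},{"travel":[0,0,0],"turn":1},{"travel":[0,0,0],"turn":1},{"travel":[0,0,0],"turn":1},{"travel":[0,0,0],"turn":1},{"travel":[0,0,0],"turn":1},{"travel":[0,0,0],"turn":1},{"travel":[0,0,0],"turn":0.8},{"travel":[0,0,0],"turn":0}]'
python3 - <<'E'
from h import *
o=ctrl.get_obs();R=cv2.Rodrigues(o["orientation"])[0];print(R.round(3),o["qpos"])
print(np.degrees(np.arctan2(R[1,0],R[0,0])),R.T@(np.array([557.5,32.5,86])-o["ee_pos"])/50)
np.savez("w7.npz",**imaging.camera_info("wrist"))
cv2.imwrite("pics/w7.png",imaging.get_image("wrist"))
E
```

```text
t: 9.45
ee_pos: [542.3, 42.3, 211.5]
orientation: [-2.159, -2.277, 0.034]
ft_force: [-0.4, 0.2, 0.3]
width: 52.7
[[-0.053  0.998 -0.018]
 [ 0.999  0.053 -0.013]
 [-0.012 -0.019 -1.   ]] [ 0.06233572  0.34917738  1.82080307 -0.01424196  0.99029995  0.01721661]
93.04545782709127 [-0.18114518  0.33894503  2.50610796]
```

View pics/w7.png

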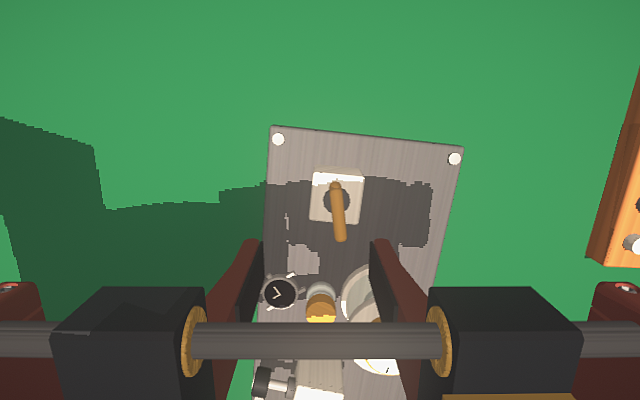

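Run:
```python
from h import *
a=cv2.imread("pics/w7.png")
cv2.imwrite("pics/w7s.png",cv2.resize(a[165:250,300:375],None,fx=7,fy=7,interpolation=cv2.INTER_CUBIC))
```

```text
(no output)
```

View pics/w7s.png

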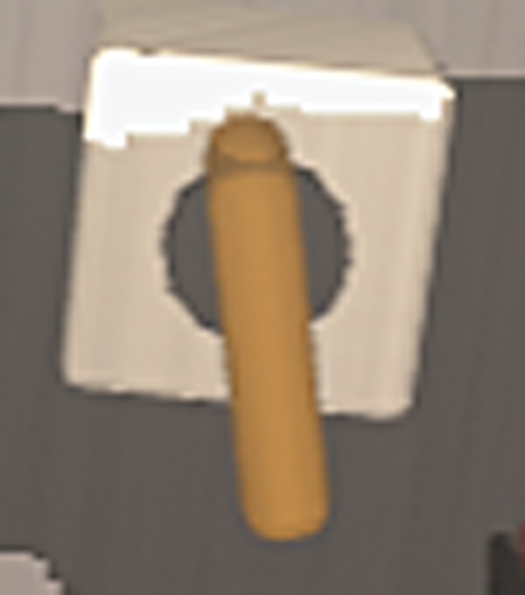

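Run:
```python
from h import *
W=dict(np.load("w7.npz"));np.set_printoptions(precision=1,suppress=True)
s=lambda x,y:(300+(x+.5)/7-.5,165+(y+.5)/7-.5)
a,b=plane(W,s(250,158),102),plane(W,s(287,540),102)
print(a,b,(a+b)/2,np.linalg.norm(a-b),np.degrees(np.arctan2(*(a-b)[1::-1])))
print("blk",np.mean([plane(W,s(*p),54) for p in [(92,52),(452,92),(408,418),(66,382)]],0),"collar",plane(W,s(257,250),60))
```

```text
[553.7  55.8 102. ] [560.8  12.3 102. ] [557.3  34.1 102. ] 44.01628369470693 99.25158110735228
blk [557.4  32.9  54. ] collar [557.5  33.3  60. ]
```

```bash
python3 -m crank '[{"travel":[-0.2,0.33,0.5],"turn":-0.9},{"travel":[0,0,0.5],"turn":0},{"travel":[0,0,0.2],"turn":0},{"travel":[0,0,0],"turn":0}]'
python3 - <<'E'
from h import *
o=ctrl.get_obs();R=cv2.Rodrigues(o["orientation"])[0]
print(np.degrees(np.arctan2(R[1,0],R[0,0])),R.T@(np.array([557.4,33.2,86])-o["ee_pos"])/50)
np.savez("w8.npz",**imaging.camera_info("wrist"))
cv2.imwrite("pics/w8.png",imaging.get_image("wrist"))
E
```

```text
t: 9.9
ee_pos: [558.1, 32.3, 148.6]
orientation: [-2.036, -2.385, 0.035]
ft_force: [0.6, -0.9, 0.3]
width: 52.9
99.03590338337996 [0.03146341 0.01486445 1.25163927]
```

View pics/w8.png

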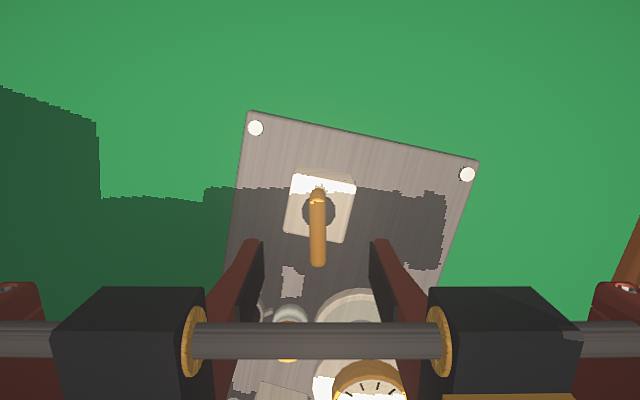

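The wing at (317,230) is centred and parallel to the fingers. Descending.

```bash
python3 -m crank '[{"travel":[0.03,0.01,0.4],"turn":0},{"travel":[0,0,0.4],"turn":0},{"travel":[0,0,0.3],"turn":0},{"travel":[0,0,0],"turn":0}]'
python3 - <<'E'
from h import *
o=ctrl.get_obs();R=cv2.Rodrigues(o["orientation"])[0]
print(np.degrees(np.arctan2(R[1,0],R[0,0])),R.T@(np.array([557.4,33.2,86])-o["ee_pos"])/50)
E
```

```text
t: 10.35
ee_pos: [560.2, 33.8, 96.8]
orientation: [-2.037, -2.391, 0.027]
ft_force: [-0.9, -0.7, 0.1]
width: 52.4
99.15070453157519 [-0.00163517 -0.05421821  0.21629727]
```

```bash
python3 -m crank '[{"travel":[0,-0.06,0.2],"turn":0},{"travel":[0,0,0],"turn":0}]'
python3 - <<'E'
from h import *
o=ctrl.get_obs();R=cv2.Rodrigues(o["orientation"])[0]
print(np.degrees(np.arctan2(R[1,0],R[0,0])),R.T@(np.array([557.4,33.2,86])-o["ee_pos"])/50)
cv2.imwrite("pics/w9.png",imaging.get_image("wrist"))
E
```

```text
t: 10.55
ee_pos: [557.6, 33.4, 87.5]
orientation: [2.036, 2.392, -0.025]
ft_force: [-0.7, 0.7, 0.1]
width: 52.7
99.17552695182526 [-0.00216777 -0.00498787  0.02970765]
```

View pics/w9.png

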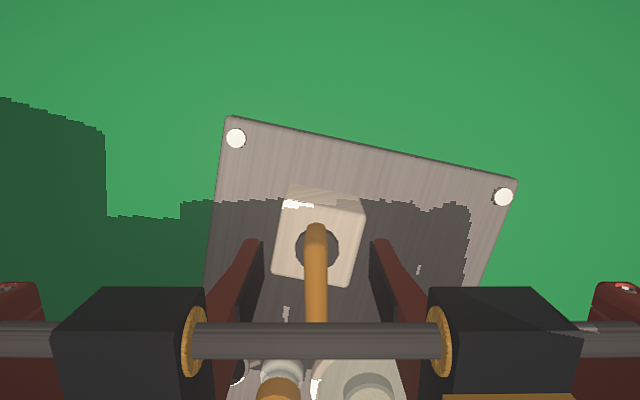

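```bash
python3 -m crank '[{"travel":[0,0,0],"turn":0},{"travel":[0,0,0],"turn":0},{"travel":[0,0,0],"turn":0},{"travel":[0,0,0],"turn":0},{"travel":[0,0,0],"turn":0},{"travel":[0,0,0],"turn":0},{"travel":[0,0,0],"turn":0}]' -1
cat > st.py <<'E'
from h import *
o=ctrl.get_obs();R=cv2.Rodrigues(o["orientation"])[0]
print("ang",np.degrees(np.arctan2(R[1,0],R[0,0])).round(2),"off mm",(R.T@(np.array([557.4,33.2,86])-o["ee_pos"])).round(1),"M",o["moment"].round(3),"F",o["ft_force"].round(1),"q6",o["qpos"][5].round(3),"z",R[:,2].round(3))
E
python3 st.py
python3 -m crank '[{"travel":[0,0,0],"turn":0.6},{"travel":[0,0,0],"turn":0.6}]'; python3 st.py
```

```text
t: 11.3
ee_pos: [557.8, 33.1, 90.2]
orientation: [2.036, 2.391, -0.025]
ft_force: [3.0, 0.7, -2.6]
width: 10.2
ang 99.19 off mm [ 0.2 -0.3  4.2] M [ 0.121 -0.844  0.042] F [ 3.   0.7 -2.6] q6 -0.102 z [-0.009 -0.013 -1.   ]
t: 11.5
ee_pos: [557.9, 33.1, 90.2]
orientation: [2.178, 2.261, -0.024]
ft_force: [-1.1, 0.8, 0.7]
width: 9.5
ang 92.14 off mm [ 0.1 -0.4  4.2] M [-0.071 -0.039  0.113] F [-1.1  0.8  0.7] q6 0.021 z [-0.009 -0.013 -1.   ]
```

```bash
for i in 1; do python3 -m crank '[{"travel":[0,0,0],"turn":0.8},{"travel":[0,0,0],"turn":0.8},{"travel":[0,0,0],"turn":0.8},{"travel":[0,0,0],"turn":0.8}]' >/dev/null; python3 st.py; done
python3 -m crank '[{"travel":[0,0,0],"turn":0.8},{"travel":[0,0,0],"turn":0.8}]' >/dev/null; python3 st.py
```

```text
ang 73.09 off mm [-0.  -0.4  4.2] M [0.086 0.072 0.069] F [-1.7 -1.2 -0.7] q6 0.353 z [-0.009 -0.013 -1.   ]
ang 63.54 off mm [-0.1 -0.4  4.2] M [0.055 0.119 0.132] F [-0.9  0.3  0.6] q6 0.52 z [-0.009 -0.013 -1.   ]
```

```bash
python3 -m crank '[{"travel":[0,0,0],"turn":0.6},{"travel":[0,0,0],"turn":0.6}]' >/dev/null; python3 st.py
python3 -m crank '[{"travel":[0,0,0],"turn":0.6},{"travel":[0,0,0],"turn":0.6}]' >/dev/null; python3 st.py
python3 -m crank '[{"travel":[0,0,0],"turn":0.6},{"travel":[0,0,0],"turn":0.6}]' >/dev/null; python3 st.py
```

```text
ang 56.34 off mm [-0.2 -0.4  4.2] M [0.095 0.189 0.066] F [-1.1 -0.1  0.8] q6 0.645 z [-0.009 -0.013 -1.   ]
ang 49.16 off mm [-0.2 -0.3  4.2] M [0.152 0.254 0.094] F [-0.9 -0.5  0.7] q6 0.77 z [-0.009 -0.013 -1.   ]
ang 41.99 off mm [-0.2 -0.3  4.2] M [0.209 0.257 0.067] F [-0.7 -0.5  1.3] q6 0.895 z [-0.009 -0.012 -1.   ]
```

```bash
python3 -m crank '[{"travel":[0,0,0],"turn":0.6},{"travel":[0,0,0],"turn":0.6}]' >/dev/null; python3 st.py
python3 -m crank '[{"travel":[0,0,0],"turn":0.6},{"travel":[0,0,0],"turn":0.6}]' >/dev/null; python3 st.py
python3 -m crank '[{"travel":[0,0,0],"turn":0.6},{"travel":[0,0,0],"turn":0.6}]' >/dev/null; python3 st.py
python3 -m crank '[{"travel":[0,0,0],"turn":0.6},{"travel":[0,0,0],"turn":0.6}]' >/dev/null; python3 st.py
```

```text
ang 34.8 off mm [-0.3 -0.3  4.2] M [0.236 0.269 0.08 ] F [-1.6 -1.4  0.4] q6 1.02 z [-0.009 -0.012 -1.   ]
ang 27.62 off mm [-0.3 -0.3  4.2] M [0.306 0.243 0.047] F [-1.1 -0.6  0.1] q6 1.145 z [-0.009 -0.012 -1.   ]
ang 20.43 off mm [-0.3 -0.2  4.3] M [0.376 0.264 0.076] F [ 0.5 -0.9  0.7] q6 1.27 z [-0.01  -0.012 -1.   ]
ang 13.25 off mm [-0.3 -0.2  4.2] M [0.325 0.336 0.099] F [-0.1 -0.7  1. ] q6 1.395 z [-0.01  -0.011 -1.   ]
```

```bash
python3 -m crank '[{"travel":[0,0,0],"turn":0.6},{"travel":[0,0,0],"turn":0.6}]' >/dev/null; python3 st.py
python3 -m crank '[{"travel":[0,0,0],"turn":0.6},{"travel":[0,0,0],"turn":0.6}]' >/dev/null; python3 st.py
python3 -m crank '[{"travel":[0,0,0],"turn":0.6},{"travel":[0,0,0],"turn":0.6}]' >/dev/null; python3 st.py
python3 -m crank '[{"travel":[0,0,0],"turn":0.6},{"travel":[0,0,0],"turn":0.6}]' >/dev/null; python3 st.py
```

```text
ang 6.05 off mm [-0.4 -0.1  4.2] M [0.406 0.307 0.047] F [ 0.6 -1.5  1.5] q6 1.52 z [-0.01  -0.011 -1.   ]
ang -1.15 off mm [-0.4 -0.1  4.2] M [0.478 0.28  0.076] F [-1.1 -1.6  0.8] q6 1.645 z [-0.01 -0.01 -1.  ]
ang -8.19 off mm [-0.6 -0.1  4.3] M [0.323 0.242 0.841] F [-0.9  0.1  0.5] q6 1.768 z [-0.01  -0.011 -1.   ]
ang -15.11 off mm [-1.3  0.1  4.3] M [ 0.227 -0.054  0.906] F [ 0.7 -0.3 -0.8] q6 1.891 z [-0.008 -0.012 -1.   ]
```

Run:
```python
from h import *
o=ctrl.get_obs();print(o["width"],o["moment"])
cv2.imwrite("pics/w10.png",imaging.get_image("wrist"))
o=ctrl.get_obs();print(o["width"],o["moment"])
np.savez("w10.npz",**imaging.camera_info("wrist"))
a=cv2.imread("pics/w10.png")
cv2.imwrite("pics/w10z.png",cv2.resize(a[190:330,240:400],None,fx=4.2,fy=4.2,interpolation=cv2.INTER_CUBIC))
```

```text
12.947301820243247 [ 0.22661763 -0.05427513  0.90629966]
13.27737477695552 [ 0.13403075 -0.11357566  0.86205487]
```

View pics/w10z.png

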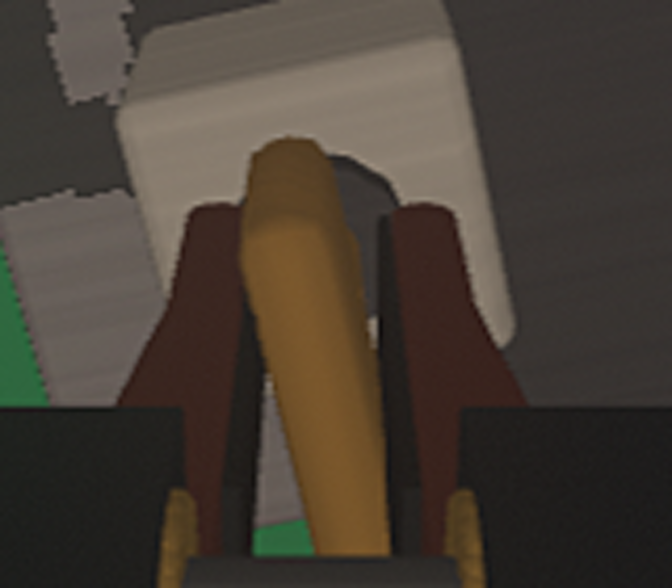

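The seat was hit near -6° and the jaws slipped past it: width is 13 mm, so about 9° of twist against the wing. I'll unwind slowly to find the seated angle.

```bash
w(){ python3 st.py; }
r='x'
python3 -m crank '[{"travel":[0,0,0],"turn":-0.5},{"travel":[0,0,0],"turn":-0.5}]' | tail -1; w
python3 -m crank '[{"travel":[0,0,0],"turn":-0.2},{"travel":[0,0,0],"turn":0}]' | tail -1; w
python3 -m crank '[{"travel":[0,0,0],"turn":-0.2},{"travel":[0,0,0],"turn":0}]' | tail -1; w
python3 -m crank '[{"travel":[0,0,0],"turn":-0.2},{"travel":[0,0,0],"turn":0}]' | tail -1; w
```

```text
width: 11.8
ang -9.16 off mm [-1.4 -0.   4.2] M [0.113 0.121 0.357] F [-1.  -0.2 -0.2] q6 1.788 z [-0.008 -0.012 -1.   ]
width: 10.7
ang -7.82 off mm [-1.6 -0.1  4.2] M [0.241 0.111 0.309] F [-1.7 -0.6  0.3] q6 1.764 z [-0.008 -0.013 -1.   ]
width: 10.8
ang -6.62 off mm [-1.8 -0.1  4.2] M [0.188 0.067 0.301] F [-0.5 -0.7  0.5] q6 1.743 z [-0.008 -0.012 -1.   ]
width: 10.3
ang -5.41 off mm [-1.8 -0.1  4.2] M [0.286 0.006 0.332] F [-0.2 -0.4  0.9] q6 1.722 z [-0.007 -0.012 -1.   ]
```

```bash
w(){ python3 st.py; }
python3 -m crank '[{"travel":[0,0,0],"turn":-0.2},{"travel":[0,0,0],"turn":0}]' | tail -1; w
python3 -m crank '[{"travel":[0,0,0],"turn":-0.2},{"travel":[0,0,0],"turn":0}]' | tail -1; w
python3 -m crank '[{"travel":[0,0,0],"turn":-0.2},{"travel":[0,0,0],"turn":0}]' | tail -1; w
python3 -m crank '[{"travel":[0,0,0],"turn":-0.2},{"travel":[0,0,0],"turn":0}]' | tail -1; w
```

```text
width: 10.0
ang -4.19 off mm [-1.7 -0.1  4.2] M [0.304 0.047 0.276] F [-0.4 -0.7 -0.7] q6 1.701 z [-0.008 -0.012 -1.   ]
width: 10.4
ang -3.0 off mm [-1.6 -0.1  4.2] M [0.379 0.043 0.08 ] F [ 0.1 -0.4  0.1] q6 1.679 z [-0.008 -0.012 -1.   ]
width: 9.8
ang -1.81 off mm [-1.6 -0.1  4.2] M [ 0.356  0.033 -0.003] F [-0.4 -0.7 -0.1] q6 1.658 z [-0.008 -0.012 -1.   ]
width: 9.7
ang -0.59 off mm [-1.6 -0.1  4.2] M [ 0.354  0.068 -0.075] F [-1.3  0.  -0.6] q6 1.637 z [-0.008 -0.011 -1.   ]
```

```bash
w(){ python3 st.py; }
python3 -m crank '[{"travel":[0,0,0],"turn":-0.5},{"travel":[0,0,0],"turn":-0.2},{"travel":[0,0,0],"turn":0}]' | tail -1; w
for i in 1 ; do python3 -m crank '[{"travel":[0,0,0],"turn":0.4},{"travel":[0,0,0],"turn":0}]' | tail -1; w; done
python3 -m crank '[{"travel":[0,0,0],"turn":0.2},{"travel":[0,0,0],"turn":0}]' | tail -1; w
python3 -m crank '[{"travel":[0,0,0],"turn":0.1},{"travel":[0,0,0],"turn":0}]' | tail -1; w
python3 -m crank '[{"travel":[0,0,0],"turn":0.1},{"travel":[0,0,0],"turn":0}]' | tail -1; w
python3 -m crank '[{"travel":[0,0,0],"turn":0.1},{"travel":[0,0,0],"turn":0}]' | tail -1; w
python3 -m crank '[{"travel":[0,0,0],"turn":0.1},{"travel":[0,0,0],"turn":0}]' | tail -1; w
python3 -m crank '[{"travel":[0,0,0],"turn":0.1},{"travel":[0,0,0],"turn":0}]' | tail -1; w
```

```text
width: 10.1
ang 3.52 off mm [-1.5 -0.2  4.2] M [0.34  0.008 0.025] F [-0.2 -0.7  0.6] q6 1.565 z [-0.008 -0.011 -1.   ]
width: 10.2
ang 1.1 off mm [-1.6 -0.1  4.2] M [ 0.358  0.092 -0.075] F [-0.5  0.3 -0.5] q6 1.607 z [-0.008 -0.011 -1.   ]
width: 10.0
ang -0.1 off mm [-1.6 -0.1  4.2] M [0.425 0.037 0.058] F [-0.4  0.5 -0.1] q6 1.628 z [-0.008 -0.011 -1.   ]
width: 9.8
ang -0.69 off mm [-1.6 -0.1  4.2] M [0.37  0.034 0.061] F [-0.3 -0.4  0.5] q6 1.638 z [-0.008 -0.011 -1.   ]
width: 9.6
ang -1.3 off mm [-1.6 -0.1  4.2] M [0.37  0.007 0.029] F [-1.1 -0.7  0.5] q6 1.649 z [-0.008 -0.011 -1.   ]
width: 9.9
ang -1.92 off mm [-1.6 -0.1  4.2] M [0.333 0.056 0.086] F [-0.1 -0.6  0.7] q6 1.66 z [-0.008 -0.012 -1.   ]
width: 9.4
ang -2.54 off mm [-1.6 -0.1  4.2] M [0.341 0.04  0.021] F [-0.2 -0.9 -0.4] q6 1.671 z [-0.008 -0.012 -1.   ]
width: 9.9
ang -3.15 off mm [-1.6 -0.1  4.2] M [0.303 0.059 0.155] F [ 0.  -0.4  0. ] q6 1.682 z [-0.008 -0.012 -1.   ]
```

```bash
w(){ python3 st.py; }
python3 -m crank '[{"travel":[0,0,0],"turn":0.1},{"travel":[0,0,0],"turn":0}]' | tail -1; w
python3 -m crank '[{"travel":[0,0,0],"turn":0.1},{"travel":[0,0,0],"turn":0}]' | tail -1; w
python3 -m crank '[{"travel":[0,0,0],"turn":0.1},{"travel":[0,0,0],"turn":0}]' | tail -1; w
python3 -m crank '[{"travel":[0,0,0],"turn":0.1},{"travel":[0,0,0],"turn":0}]' | tail -1; w
```

```text
width: 10.0
ang -3.72 off mm [-1.6 -0.1  4.2] M [0.3   0.1   0.321] F [-0.  -0.4 -0.4] q6 1.692 z [-0.008 -0.012 -1.   ]
width: 10.0
ang -4.29 off mm [-1.6 -0.1  4.2] M [0.284 0.088 0.437] F [-1.6  0.3  0.1] q6 1.702 z [-0.008 -0.012 -1.   ]
width: 10.3
ang -4.87 off mm [-1.5 -0.1  4.2] M [0.278 0.187 0.511] F [-0.6 -0.4  0.1] q6 1.713 z [-0.008 -0.012 -1.   ]
width: 10.6
ang -5.46 off mm [-1.6 -0.1  4.2] M [0.301 0.153 0.578] F [-0.6 -0.6  0.9] q6 1.723 z [-0.008 -0.013 -1.   ]
```

Contact is clear at about -2.8°, where the moment rises linearly. The quarter-turn target is therefore a jaw angle of about 87.2°.

```bash
python3 -m crank '[{"travel":[0,0,0],"turn":-0.8},{"travel":[0,0,0],"turn":-0.8},{"travel":[0,0,0],"turn":-0.8},{"travel":[0,0,0],"turn":-0.8},{"travel":[0,0,0],"turn":-0.8},{"travel":[0,0,0],"turn":-0.8},{"travel":[0,0,0],"turn":-0.8},{"travel":[0,0,0],"turn":-0.8},{"travel":[0,0,0],"turn":-0.8},{"travel":[0,0,0],"turn":-0.8},{"travel":[0,0,0],"turn":-0.8},{"travel":[0,0,0],"turn":-0.8},{"travel":[0,0,0],"turn":-0.8},{"travel":[0,0,0],"turn":-0.8},{"travel":[0,0,0],"turn":-0.8},{"travel":[0,0,0],"turn":-0.8},{"travel":[0,0,0],"turn":-0.8},{"travel":[0,0,0],"turn":0}]'; python3 st.py
```

```text
t: 20.25
ee_pos: [558.2, 34.2, 90.2]
orientation: [-2.505, -1.893, 0.016]
ft_force: [-0.2, -0.3, -0.8]
width: 9.9
ang 74.16 off mm [-1.1 -0.5  4.2] M [-0.196 -0.213  0.041] F [-0.2 -0.3 -0.8] q6 0.324 z [-0.009 -0.005 -1.   ]
```

```bash
python3 -m crank '[{"travel":[0,0,0],"turn":-0.7},{"travel":[0,0,0],"turn":-0.7},{"travel":[0,0,0],"turn":-0.6},{"travel":[0,0,0],"turn":0},{"travel":[0,0,0],"turn":0}]'; python3 st.py
```

```text
t: 20.75
ee_pos: [558.0, 34.2, 90.2]
orientation: [-2.311, -2.124, 0.015]
ft_force: [-1.6, -1.6, -0.7]
width: 9.9
ang 85.15 off mm [-1.1 -0.4  4.2] M [-0.138 -0.186  0.058] F [-1.6 -1.6 -0.7] q6 0.131 z [-0.009 -0.004 -1.   ]
```

```bash
python3 -m crank '[{"travel":[0,0,0],"turn":-0.4},{"travel":[0,0,0],"turn":0},{"travel":[0,0,0],"turn":0}]'; python3 st.py
python3 - <<'E'
from h import *
cv2.imwrite("pics/w11.png",imaging.get_image("wrist"))
cv2.imwrite("pics/top1.png",imaging.get_image("top"))
a=cv2.imread("pics/w11.png")[150:400,140:500]
b=cv2.imread("pics/top1.png")[125:210,295:435]
cv2.imwrite("pics/f1.png",cv2.resize(a,None,fx=2,fy=2)); cv2.imwrite("pics/f2.png",cv2.resize(b,None,fx=5,fy=5))
E
```

```text
t: 21.05
ee_pos: [557.9, 34.2, 90.2]
orientation: [-2.275, -2.162, 0.015]
ft_force: [-0.3, 0.3, 0.3]
width: 9.9
ang 87.07 off mm [-1.  -0.4  4.2] M [-0.159 -0.172  0.099] F [-0.3  0.3  0.3] q6 0.097 z [-0.009 -0.004 -1.   ]
```

View pics/f1.png

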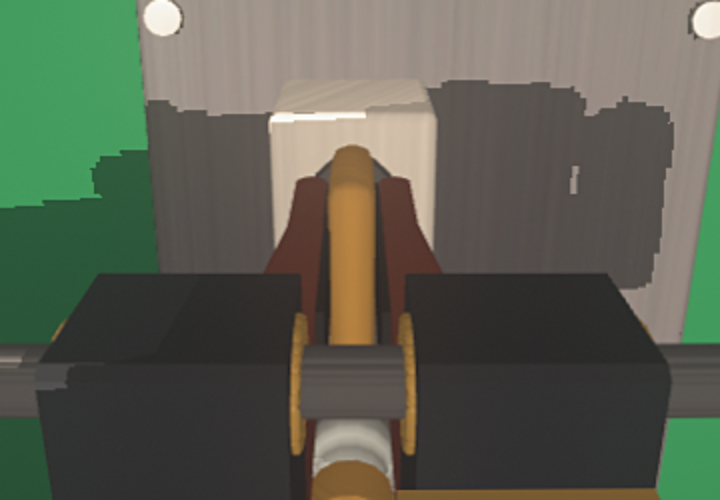

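View pics/f2.png

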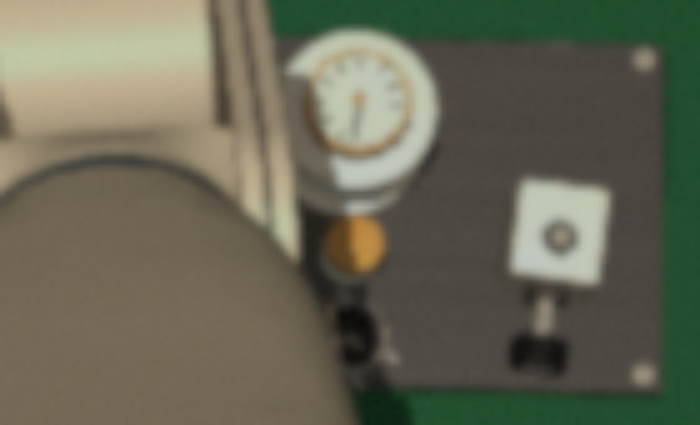

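The wing is flat between the jaws (about (350,250) in the enlargement), the knob is home, and the jar and watch case are where they were. Handing in.

```bash
python3 -c "
from workcell import workorder
print(workorder.close_job())"; python3 st.py
```

```text
the job is handed in; nothing more can be done
None
the job is handed in; nothing more can be done
```

I worked the vent knob out and back in, then seated the bleed screw, backed it off a quarter turn and handed in at about 21 s with the gripper still holding it.

- **Vent knob:** I pulled it to its stop (about 31 mm, 27 N) and pushed it back to its stop (27 N). The wrist image then put it back at its starting position to within about 1 mm.
- **Bleed screw, seating:** I turned it clockwise about 102° (1.78 rad) until it seated. On the first contact I overran the stop, and the jaws slipped up to about 9° round the wing, with about 0.9 N m measured at the wrist. I unwound that and seated the screw again in small steps. The moment began to rise at a jaw angle of about -2.8°, which I took as the seat.
- **Bleed screw, quarter turn:** I backed it off to a jaw angle of 87.1°, which is 89.9° (about 1.57 rad) from that seat. I give the seat angle an uncertainty of about half a degree. The opening reads 9.9 mm and the last wrist picture shows the wing flat between the jaws.
- **Grip height:** the jaws hold the wing about 4 mm higher than I planned.
- **Loose things:** in the last top picture the jar and watch case stand where they were. I did not check the tweezers, driver, tray, bottle and loupe in a final picture, but the arm did not go near the bench there.

The forces read at the end of each move stayed well below the 120 N wrist limit. No verdict was reported.

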